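# Clear the soap cutter and hold the stop clamp open over the fence

### The job

Get the soap cutter ready for the next loaf: with the bench brush, sweep the three green soap offcuts off the cutter's wooden bed onto the table (do not push them with the gripper), and put the brush down on the table clear of the cutter. Then squeeze the blue spring clamp open, lift it off its rail, and bring it down over the top edge of the cutter's fence at the bare part of the aluminium stop plate, so that plate and fence stand between its open jaws. Finish still holding it there, squeezed open with the jaws touching neither side, so that I can still trim the stop before it is clamped; do not shift the stop, and leave the other things on the bench where they are.

Things in the scene. Friction and masses are not known exactly. Their poses are not given: they have to be found in the camera images.
- cutter: Beech soap cutter, fixed to the table, 187 x 280 x 157 mm; origin under its middle at table height, x from its open front to the fence at its back, z up. Bed: flat board, top at z 24 mm, x -54 to 56, y -140 to 140, no lip in front or at the ends; the offcuts lie on it at y over 0. Fence: upright board along the back, x 56 to 68, top at z 75 mm.
- cutter_bow (a point): Middle of the top bar of the cutter's fixed wire bow, an obstacle across the cutter at y -36 to -24 mm of cutter, axes alike: top bar at z 112 to 128 mm, front post at x -87 to -75 with a knob up to z 157 mm, rear post at x 75 to 91. The offcuts are on its +y side, the stop on its -y side.
- stop: Length stop on the cutter, slides along the fence if pushed with over 2 N; axes as cutter. An aluminium plate, 4 mm thick, stands flat on the fence's front face from the bed to the fence's top; from it a white block, 12 mm thick, 44 high, stands out 62 mm to the front. Its setting along the fence differs each time.
- stop_tab (a point): Middle of the bare part of the stop's plate, at its top edge: on the middle plane of fence plus plate (16 mm thick together, faces at x -8 and +8 mm), 75 mm over the table. Axes as cutter: x across the fence, y along it, z up. The plate reaches from y -17 to +41 mm; the white block stands at y +29 to +41, in front.
- brush: Bench brush, wooden back, pale stiff bristles (act as a solid block 114 x 26 mm), 0.15 kg, standing on its bristles. Origin in the middle of the bristle tips, x from handle to head, z up. Head: x -60 to 60, 30 wide (y), bristles z 0 to 28, wood up to z 46 mm; handle: x -172 to -60, 22 wide (y), 18 high, middle at z 39 mm.
- brush_grip (a point): Point in the middle of the brush's handle, 85 mm behind the middle of the head and 39 mm above the bristle tips; a good place to grip, fingers closing along the brush's y (22 mm). Axes as brush.
- offcut_0: Chunky green soap offcut, about 34 x 24 x 20 mm, 20 g, lying on the cutter's bed somewhere within x -60 to 18, y 0 to 125 mm of cutter; origin at its centre (about 33 mm over the table while it lies on the bed, about 10 when on the table)
- offcut_1: Chunky green soap offcut, about 28 x 26 x 18 mm, 20 g, lying on the cutter's bed somewhere within x -60 to 18, y 0 to 125 mm of cutter; origin at its centre (about 33 mm over the table while it lies on the bed, about 10 when on the table)
- offcut_2: Chunky green soap offcut, about 36 x 22 x 22 mm, 20 g, lying on the cutter's bed somewhere within x -60 to 18, y 0 to 125 mm of cutter; origin at its centre (about 33 mm over the table while it lies on the bed, about 10 when on the table)
- clamp: Blue spring clamp like a large clothes peg, 22 mm wide (y), 64 g, parked upright astride the rail, handles up. Origin on its pivot pin; x across the jaws, y along the pin, z up. Jaws reach 54 mm below the pin at rest, 52 open; fully open the jaw pads (12 mm high) gape 27 mm; above them the arms bow outward and leave room for an edge up to 12 mm below the pin.
- clamp_handles (a point): Point between the handles, 40 mm above the pin, axes as clamp. Handles rise 11 to 55 mm above the pin; outsides here 38 mm apart (x) when parked, 24 fully squeezed, where they meet a stop and their outer faces stand upright. Squeezing along x opens the jaws, both halves equally, against the spring: about 10 N opens it fully; hold with 25 N or more.
- clamp_a_tip (a point): Middle of the inner face of jaw a's pad (on the clamp's -x side); the pad ends 6 mm lower
- clamp_b_tip (a point): Middle of the inner face of jaw b's pad (on the clamp's +x side); the pad ends 6 mm lower
- clamp_a (a joint): Swing of half a, rad: 0 at rest (jaw pads 12 mm apart, held there by the spring), 0.18 fully open (27 mm apart)
- clamp_b (a joint): Swing of half b, rad, always the same as that of half a
- clamp_rail: Light wooden clamp rail, fixed to the table: base 80 (x) x 170 (y) x 14 mm, on it an upright board 11 mm thick (x) along y, top at z 70 mm. Origin under its middle. The blue clamp sits astride the board in its +y half, pin resting on the top edge, 75 mm above the table; a fixed orange clamp of the same size sits at y -55 mm, not to be used.
- clay_bowl: Bystander: turned brown wooden bowl (136 mm wide, 68 high) on the kitchen scale at the left
- tin_a: Bystander: round silver balm tin (74 mm wide, 34 high) at the back
- tin_b: Bystander: second silver balm tin, same size, at the back
- jar: Bystander: small clip-top glass jar with orange clay (78 x 63 x 81 mm) at the far left
- stamp: Bystander: turned wooden soap stamp (36 mm wide, 64 high) at the right, in front of the oil bowl

How it is judged:
By the outcome, as a careful person would: the job done as asked, in the order asked, and still so for the second after the job is handed in, while the arm keeps its last pose, push and grip.
It also fails if it takes over 61 s, if anything falls off the work surface, if the arm or the gripper's body presses on something with over 40 N, if the wrist force passes 120 N, or if a joint passes its speed limit or range.

### The arm

A 7-joint arm with a two-finger parallel gripper is mounted at the origin on a cart in front of the work surface, level with it; the furniture and walls round the work are solid. World frame = base frame: x ahead of the robot, y to its left, z up, the work surface at z = 0. Lengths are in m, angles in degrees, forces in N, time in s.
With the tool pointing down it reaches from about 0.35 to 0.9 m from the base axis. Payload 7.2 kg.
Tool frame: the origin (TCP) lies midway between the tips of the shut fingers; the grasp point (between the pads) lies 19 mm behind it (bot.grip_depth is the distance from the TCP to the grasp point, in m); z points along the fingers, y is the line along which they close (so a half turn about z gives the same grasp; the last joint's range is limited). The gripper opens to 88 mm and grips with 3 to 60 N. Pads are 20 mm wide; open, the fingers measure 115 mm over their backs; the gripper's body (75 mm by 178 mm) begins 61 mm behind the grasp point.
Start: joints at [-81.085, 23.554, -0.728, 91.456, 0.321, 64.991, -4.71], TCP at [0.139, 0.609, 0.223] pointing down, gripper open.
Joint ranges: [-169.25, 169.25], [-16.82, 113.86], [-84.01, 82.57], [7.8, 145.47], [-59.2, 239.2], [7.22, 106.19], [-163.78, 163.78]. Speed limits (degrees/s): [136.94, 136.94, 172.46, 172.46, 180, 180, 180].

### API

Orientations are given as [roll, pitch, yaw] about the fixed x, y, z axes, in that order (R = Rz(yaw) Ry(pitch) Rx(roll)).
In Python, from bench import bot gives the robot as it stands.
- The arm moves only by the shell command python3 inch.py 'ROWS' [OPENING] [FORCE]. ROWS is rows parted by semicolons, their numbers by spaces, 1 to 10 of them, each of 6 numbers: dx, dy, dz in m, then a rotation vector rx, ry, rz in degrees; each row shifts and turns the commanded pose from where the row before left it, along the tool's axes as they then stand; what a row does not reach is not made up. A row lasts 1/8 s, in which the tool goes at most 0.0625 m and 10.7 degrees, less where a joint would pass 70% of its speed; a pose out of reach is approached as far as the arm can. OPENING is the opening from 0.0 (shut) to 1.0 (fully open), set as the command begins (- or left out keeps the last). The fingers move at their own pace and stop on an object; FORCE is the grip in N (left out, the last holds). Time passes only in rows, so rows that do not move let the fingers close. It prints the time, the measured TCP pose, the force, the opening and the grip force at its end.
- bot.get_state(): the state, without advancing time (a new reading comes with each control period).
- bot.capture(name): name is "side" or "top" or "wrist"; returns a dict with "pixels" (400x640x3 uint8, blue, green, red), "mtx" (3x3 intrinsics, pixels), "cam_to_world" (4x4, takes a point from camera to world coordinates). Camera axes: x right, y up, looking along -z (the intrinsics and any distortion apply to the point x, -y, -z); pixel columns grow to the right and rows downward; lengths in m; the calibration is good to about 2 mm. The wrist camera is an equidistant fisheye: a pixel r from the principal point sees the ray r / f radians off the axis. A picture is of the moment at which its call begins. There is no depth.
- bot.close_job(): hands the job in; it is judged then, once.
The state is a dict: "clock": time; "q": joint angles; "joint_vel": joint speeds; "effort": joint torques, N m; "eef_pos": TCP position; "ee_rot": TCP orientation; "contact_force": force on the tool from outside, world axes, zero at the start; "moment": the same for the moment, N m; "finger_gap": opening from 0.0 (shut) to 1.0 (fully open); "finger_force": force on a finger pad.
Only numpy, scipy, OpenCV 4.12 (cv2) and the standard library are available. Lean on these libraries where they do the work, as an engineer would, in place of code of your own. Each camera call takes 0.05 s, during which the arm holds its last target. There are 200 camera calls.

## Working session

There is one attempt and no reset: what is moved stays moved. The work goes in short steps, Python scripts to look and compute and a shell command to move; the robot and the scene stay as the last step left them, time stands still between calls to the robot, and variables do not carry over. Pictures are saved under pics/ and viewed, at most 13 in all, crops included, and the job is handed in when it is done.

```bash
ls; mkdir -p pics; cat > h.py <<'E'
import cv2,numpy as np
from bench import bot
def cap(n,f=None):
    c=bot.capture(n)
    if f: cv2.imwrite('pics/'+f,c['pixels'])
    return c
E
python3 - <<'E'
from h import *
for n in ['top','side','wrist']:
    c=cap(n,n+'0.png'); np.savez('pics/'+n+'0.npz',**{k:np.array(v) for k,v in c.items()})
    print(n,{k:(np.round(v,3).tolist() if k!='pixels' else 0) for k,v in c.items()})
print(bot.get_state())
E
```

```text
bench.py
inch.py
pics
top {'pixels': 0, 'mtx': [[483.129, 0.0, 319.483], [0.0, 483.129, 200.718], [0.0, 0.0, 1.0]], 'cam_to_world': [[0.002, 0.991, -0.135, 0.369], [-1.0, -0.001, -0.02, 0.015], [-0.019, 0.135, 0.991, 1.56], [0.0, 0.0, 0.0, 1.0]]}
side {'pixels': 0, 'mtx': [[436.836, 0.0, 314.703], [0.0, 436.836, 204.788], [0.0, 0.0, 1.0]], 'cam_to_world': [[0.969, 0.129, -0.209, 0.254], [-0.245, 0.457, -0.855, -1.214], [-0.015, 0.88, 0.475, 0.8], [0.0, 0.0, 0.0, 1.0]]}
wrist {'pixels': 0, 'mtx': [[309.707, 0.0, 320.25], [0.0, 309.707, 199.253], [0.0, 0.0, 1.0]], 'cam_to_world': [[0.222, -0.933, -0.285, 0.06], [0.975, 0.212, 0.066, 0.626], [-0.002, -0.292, 0.956, 0.385], [0.0, 0.0, 0.0, 1.0]]}
{'clock': 0.15, 'q': array([-81.0847316 ,  23.59319038,  -0.73032256,  91.49013763,
         0.31993557,  64.98991977,  -4.71086079]), 'joint_vel': array([-0.04041179, -0.18654404,  0.11181157, -0.21085264,  0.0368614 ,
       -0.06943885, -0.03076999]), 'effort': array([ 1.59293857e-03, -5.88335073e+01,  6.42229356e-01, -2.91298074e+01,
       -5.38391259e-02,  1.57820166e-02,  1.16800552e-04]), 'eef_pos': array([0.13863503, 0.60905314, 0.22198251]), 'ee_rot': array([-1.79928841e+02,  3.32532768e-03,  1.67178778e+02]), 'contact_force': array([0.08426432, 1.1404093 , 0.54391358]), 'moment': array([-0.01056345,  0.01141917,  0.02657583]), 'finger_force': 0.0, 'finger_gap': 1.0000187557989464}
```

View pics/top0.png

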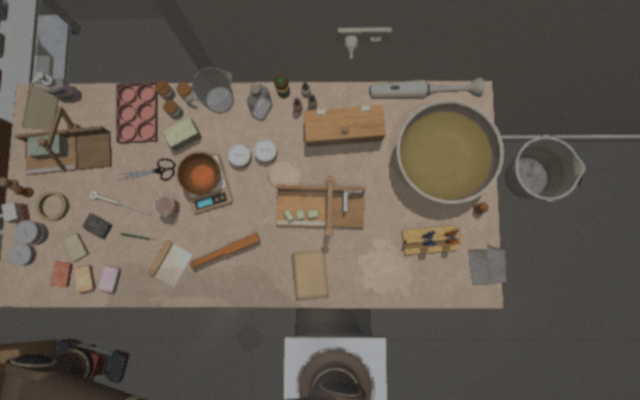

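View pics/side0.png

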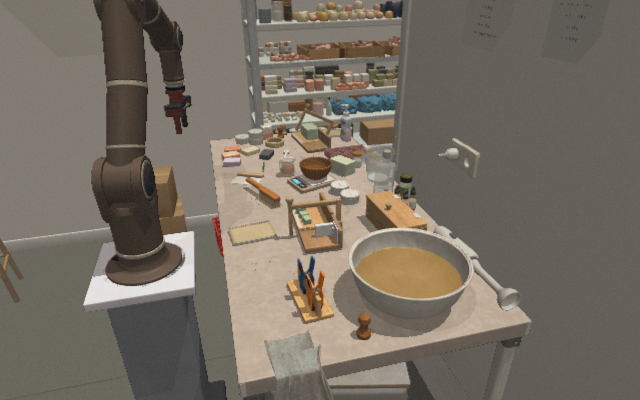

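The top view shows the brush near (225,251), the cutter near (320,207) with green offcuts at (288–313,215), the bow at x≈330, the stop at (346,200), and the rail near (431,240) with the blue clamp at (429,237). The side view agrees: blue clamp at (306,275), offcuts at (303,215).

```bash
python3 - <<'E'
from h import *
t=cv2.imread('pics/top0.png');s=cv2.imread('pics/side0.png');w=cv2.imread('pics/wrist0.png')
R=lambda i,a,b:cv2.resize(i,(a,b),interpolation=cv2.INTER_CUBIC)
m=np.zeros((600,800,3),np.uint8)
m[:320]=np.clip(R(t[170:290,180:480],800,320)*1.4,0,255)
m[320:,:370]=R(s[165:335,220:440],370,280)
m[320:,370:]=R(w,430,280)
cv2.imwrite('pics/m1.png',m)
E
```

```text
(no output)
```

View pics/m1.png

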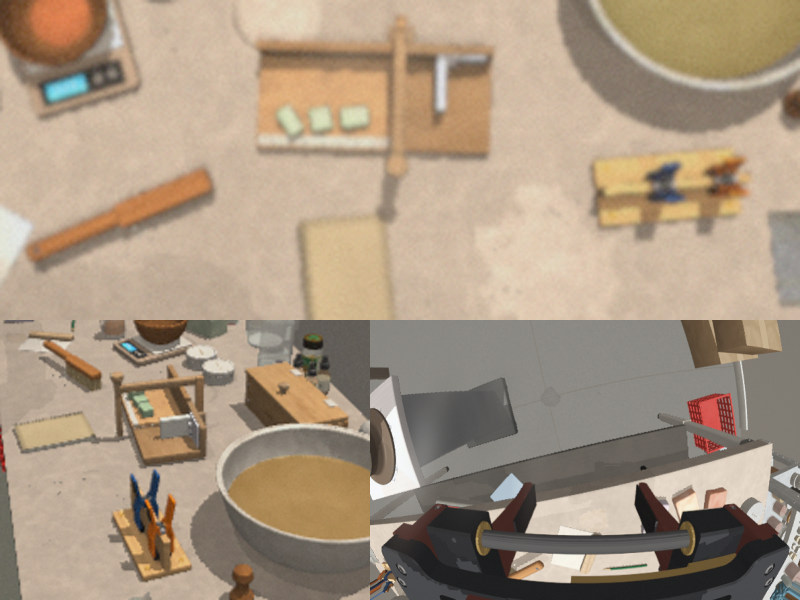

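The mosaic shows three offcuts near the front of the +y bed, the bow, the stop's plate with its block on its +y side, and the brush with its head toward the lower-y end. Next I'll measure from the top and side views.

```bash
cat >> h.py <<'E'
from scipy.spatial.transform import Rotation as Ro
def load(n): d=np.load('pics/'+n+'.npz'); return {k:d[k] for k in d}
def save(n,f):
    c=cap(n,f+'.png'); np.savez('pics/'+f+'.npz',**{k:np.array(v) for k,v in c.items()}); return c
def ray(c,px,fish=False):
    K=c['mtx'];T=np.array(c['cam_to_world']);px=np.asarray(px,float)
    a=np.array([(px[0]-K[0,2])/K[0,0],(px[1]-K[1,2])/K[1,1]])
    if fish:
        r=np.hypot(*a); s=np.sin(r)/r if r>1e-9 else 1; d=np.array([a[0]*s,-a[1]*s,-np.cos(r)])
    else: d=np.array([a[0],-a[1],-1.])
    d=T[:3,:3]@d; return T[:3,3],d/np.linalg.norm(d)
def plane(c,px,z,fish=False):
    o,d=ray(c,px,fish); return o+d*(z-o[2])/d[2]
def tri(*rs):
    A=np.zeros((3,3));b=np.zeros(3)
    for o,d in rs:
        P=np.eye(3)-np.outer(d,d);A+=P;b+=P@o
    p=np.linalg.solve(A,b); return p,[float(np.linalg.norm(np.cross(p-o,d))) for o,d in rs]
def proj(c,p,fish=False):
    T=np.array(c['cam_to_world']);v=T[:3,:3].T@(np.asarray(p)-T[:3,3]);v=np.array([v[0],-v[1],-v[2]])
    K=c['mtx']
    if fish:
        n=np.hypot(v[0],v[1]);th=np.arctan2(n,v[2]);u=v[:2]/n*th
    else:u=v[:2]/v[2]
    return np.array([K[0,0]*u[0]+K[0,2],K[1,1]*u[1]+K[1,2]])
def blobs(img,lo,hi,box,amin=15):
    "HSV mask inside box x0,y0,x1,y1 -> list of (area,centroid,minAreaRect,contour)"
    x0,y0,x1,y1=box;m=cv2.inRange(cv2.cvtColor(img[y0:y1,x0:x1],cv2.COLOR_BGR2HSV),np.array(lo),np.array(hi))
    out=[]
    for k in cv2.findContours(m,cv2.RETR_EXTERNAL,cv2.CHAIN_APPROX_NONE,offset=(x0,y0))[0]:
        a=cv2.moments(k)
        if a['m00']>=amin: out.append((a['m00'],np.array([a['m10'],a['m01']])/a['m00'],cv2.minAreaRect(k),k))
    return sorted(out,key=lambda o:-o[0])
def togo(pos,yaw,pitchroll=(180,0)):
    "shift and turn from the present pose to the goal: in present tool axes; in goal tool axes; rotvec"
    s=bot.get_state();R=Ro.from_euler('xyz',s['ee_rot'],degrees=True)
    G=Ro.from_euler('xyz',[pitchroll[0],pitchroll[1],yaw],degrees=True);d=np.asarray(pos)-s['eef_pos']
    print('now',s['eef_pos'].round(4),s['ee_rot'].round(2),'shift(now axes)',R.inv().apply(d).round(4),'shift(goal axes)',G.inv().apply(d).round(4),'rotvec',(R.inv()*G).as_rotvec(degrees=True).round(2),'F',s['contact_force'].round(1))
E
python3 - <<'E'
from h import *
t=load('top0');s=load('side0')
h=cv2.cvtColor(t['pixels'],cv2.COLOR_BGR2HSV)
for p in [(225,251),(288,215),(430,237),(240,245)]: print(p,h[p[1],p[0]])
b=blobs(t['pixels'],(4,130,60),(14,255,255),(185,228,268,278))
for o in b[:3]: print('brush',o[0],o[1],o[2])
bp=cv2.boxPoints(b[0][2]); print([plane(t,p,.046).round(3).tolist() for p in bp])
for o in blobs(t['pixels'],(22,40,120),(50,140,255),(278,205,328,225)): print('off',o[0],o[1].round(1),o[2],plane(t,o[1],.043).round(4))
hs=cv2.cvtColor(s['pixels'],cv2.COLOR_BGR2HSV)
for n,c,bx in(('t',t,(405,225,465,260)),('s',s,(285,250,335,320))):
    for o in blobs(c['pixels'],(95,120,30),(125,255,255),bx): print(n,'blue',o[0],o[1].round(1),o[2])
for o in blobs(s['pixels'],(4,130,60),(14,255,255),(235,170,285,205)): print('s brush',o[0],o[1].round(1),o[2])
E
```

```text
(225, 251) [ 13 150 139]
(288, 215) [ 34  43 160]
(430, 237) [18 20 65]
(240, 245) [ 13 152 141]
brush 394.5 [229.5669624  248.63878327] ((224.2164764404297, 251.01412963867188), (8.246211051940918, 72.08158874511719), 67.16634368896484)
[[0.386, 0.452, 0.046], [0.473, 0.245, 0.046], [0.449, 0.235, 0.046], [0.362, 0.441, 0.046]]
off 56.0 [312.4 213.3] ((312.5, 213.5), (7.0, 9.0), 90.0) [0.5362 0.0675 0.043 ]
off 52.5 [299.9 214.2] ((300.0, 214.0), (8.0, 8.0), 90.0) [0.5336 0.1072 0.043 ]
off 52.0 [288.2 215. ] ((288.1922912597656, 215.03842163085938), (10.816654205322266, 5.824352264404297), 56.3099365234375) [0.5308 0.1442 0.043 ]
s blue 39.0 [311.4 267.9] ((310.7989501953125, 269.4226989746094), (5.539734363555908, 24.928804397583008), 2.602562189102173)
s blue 36.0 [301.7 277.1] ((302.6082458496094, 274.778076171875), (32.347599029541016, 6.071717739105225), 83.9909896850586)
s brush 165.0 [264.5 190.3] ((262.676025390625, 188.968017578125), (38.263553619384766, 6.893764019012451), 34.69515609741211)
```

```bash
python3 - <<'E'
from h import *
togo([.42,.40,.25],113)
E
```

```text
now [0.1386 0.6091 0.222 ] [-179.93    0.    167.18] shift(now axes) [-0.3207 -0.1414 -0.0278] shift(goal axes) [-0.3024  0.1773 -0.028 ] rotvec [-6.000e-02  4.000e-02  5.418e+01] F [0.1 1.1 0.5]
```

```bash
python3 inch.py '0 0 -0.028 0 0 9;0 0 0 0 0 9;0 0 0 0 0 9;0 0 0 0 0 9;0 0 0 0 0 9;0 0 0 0 0 9.2;-0.05 0.03 0 0 0 0;-0.05 0.03 0 0 0 0;-0.05 0.03 0 0 0 0;-0.05 0.03 0 0 0 0' 1.0 && python3 inch.py '-0.05 0.03 0 0 0 0;-0.05 0.03 0 0 0 0;0 0 0 0 0 0;0 0 0 0 0 0' && python3 - <<'E'
from h import *
c=save('wrist','w1');print(bot.get_state()['eef_pos'])
E
```

```text
clock: 1.4
eef_pos: [0.3285, 0.4708, 0.2505]
ee_rot: [-180.0, 0.0, 113.0]
contact_force: [0.7, 0.8, -0.0]
finger_gap: 0.999
finger_force: 0.0
clock: 1.9
eef_pos: [0.421, 0.4037, 0.2503]
ee_rot: [-180.0, -0.0, 113.0]
contact_force: [-0.4, 1.3, -0.5]
finger_gap: 1.001
finger_force: 0.0
[0.42039287 0.40437945 0.25035112]
```

View pics/w1.png

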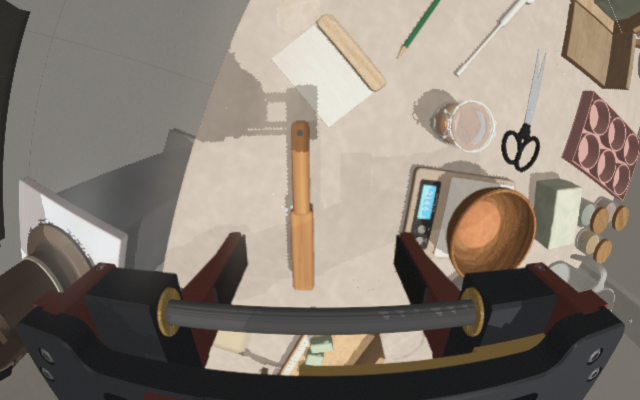

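The wrist view shows the brush with its handle end at (300,122), head start at (302,210) and head end at (304,289), lying almost along the tool's x.

```bash
python3 - <<'E'
from h import *
w=load('w1');t=load('top0')
o=blobs(w['pixels'],(5,110,60),(18,255,255),(275,110,330,295))[0];k=o[3][:,0]
mx={v:k[k[:,1]==v][:,0] for v in range(122,290,12)}
print(o[0],k.min(0),k.max(0),{v:(int(a.min()),int(a.max())) for v,a in mx.items() if len(a)})
P=[((300,122),(194.5,264)),((304,289),(257,237.3))]
bp=cv2.boxPoints(cv2.minAreaRect(blobs(t['pixels'],(4,130,60),(14,255,255),(185,228,268,278))[0][3]))
hd=(bp[1]+bp[2])/2;he=(bp[0]+bp[3])/2;print(hd,he)
for a,b in (((300,k[:,1].min()),he),((304,k[:,1].max()),hd)): print(tri(ray(w,a,True),ray(t,b)))
for p in [(300,k[:,1].min()),(301.5,208),(304,k[:,1].max())]: print(plane(w,p,.047,True).round(4))
E
```

```text
2946.0 [290 121] [312 288] {122: (295, 305), 134: (292, 308), 146: (292, 308), 158: (292, 308), 170: (292, 308), 182: (293, 308), 194: (293, 308), 206: (294, 310), 218: (291, 312), 230: (291, 312), 242: (291, 312), 254: (292, 312), 266: (292, 312), 278: (294, 312)}
[257.43295 237.02824] [191. 265.]
(array([0.37343221, 0.45146487, 0.02733702]), [0.00041124146880647754, 0.00041124146880636945])
(array([0.46286927, 0.24091703, 0.04012343]), [0.001362484773428247, 0.001362484773428293])
[0.3739 0.4528 0.047 ]
[0.4161 0.3541 0.047 ]
[0.4629 0.2454 0.047 ]
```

```bash
python3 - <<'E'
from h import *
w=load('w1')
for r in (150,180): print(plane(w,(300.2,r),.044,True).round(4))
togo([.405,.380,.020],113.2)
E
```

```text
[0.3873 0.4204 0.044 ]
[0.4013 0.3861 0.044 ]
now [0.4204 0.4044 0.2504] [-1.7995e+02 -3.0000e-02  1.1306e+02] shift(now axes) [-0.0165 -0.0235  0.2304] shift(goal axes) [-0.0163 -0.0238  0.2304] rotvec [-0.05 -0.03 -0.14] F [0.  1.2 0.1]
```

```bash
python3 inch.py '-0.016 -0.023 0.03 0 0 0;0 0 0.05 0 0 0;0 0 0.05 0 0 0;0 0 0.05 0 0 0;0 0 0.03 0 0 0;0 0 0.02 0 0 0;0 0 0 0 0 0' && python3 inch.py '0 0 0 0 0 0;0 0 0 0 0 0;0 0 0 0 0 0;0 0 0 0 0 0;0 0 0 0 0 0' 0 40
```

```text
clock: 2.82
eef_pos: [0.4044, 0.3803, 0.0192]
ee_rot: [-179.8, 0.0, 113.1]
contact_force: [-0.5, -0.0, 0.7]
finger_gap: 0.997
finger_force: 0.0
clock: 3.45
eef_pos: [0.4067, 0.3798, 0.0208]
ee_rot: [180.0, -0.0, 113.0]
contact_force: [-0.6, -0.3, -0.1]
finger_gap: 0.47
finger_force: 0.0
```

```bash
python3 inch.py '0 0 0 0 0 0;0 0 0 0 0 0;0 0 0 0 0 0;0 0 0 0 0 0' && python3 inch.py '0 0 -0.03 0 0 0;0 0 -0.06 0 0 0;0 0 -0.05 0 0 8;0 0 0 0 0 8;0 0 0 0 0 7;0 0 0 0 0 0'; python3 - <<'E'
from h import *
c=save('wrist','w2');t=save('top','t2');s=save('side','s2')
togo([.53,.25,.16],90)
m=np.zeros((600,800,3),np.uint8);m[:400,:640]=c['pixels'];m[400:,:400]=cv2.resize(t['pixels'][170:250,260:420],(400,200));m[400:,400:]=cv2.resize(s['pixels'][150:270,240:480],(400,200))
cv2.imwrite('pics/m2.png',m)
E
```

```text
clock: 3.95
eef_pos: [0.4066, 0.3797, 0.0206]
ee_rot: [-180.0, 0.0, 113.0]
contact_force: [-0.4, 0.2, 0.7]
finger_gap: 0.248
finger_force: 39.9
clock: 4.7
eef_pos: [0.4064, 0.3797, 0.1605]
ee_rot: [-180.0, 0.0, 90.0]
contact_force: [-0.3, 0.3, -1.9]
finger_gap: 0.248
finger_force: 39.9
now [0.4065 0.3797 0.1604] [-1.7998e+02  2.0000e-02  9.0120e+01] shift(now axes) [-0.1299  0.1232  0.0004] shift(goal axes) [-0.1297  0.1235  0.0004] rotvec [-0.02  0.02  0.12] F [ 0.5  0.9 -0.6]
```

View pics/m2.png

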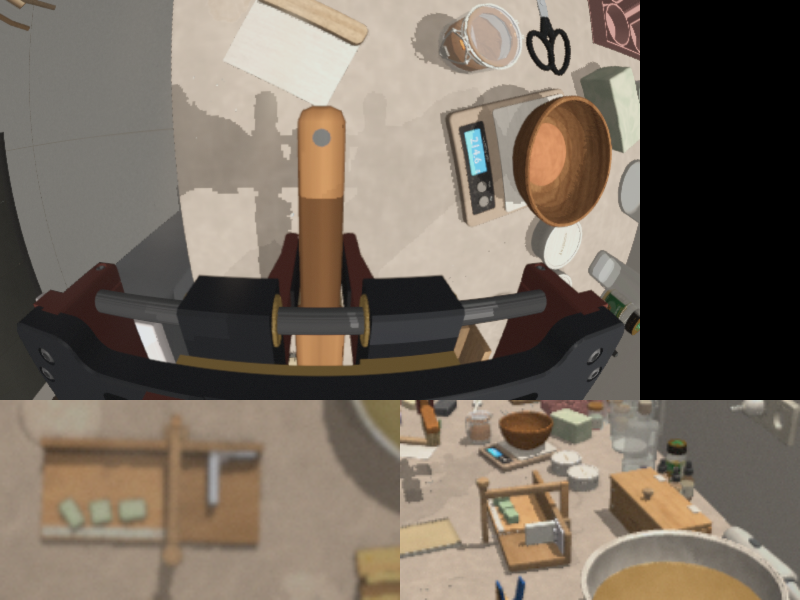

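The brush is firmly held along tool x. In the top crop the cutter spans about (42–260, 440–545) of the mosaic and the stop's plate lies at about (208–260, 455). Next I'll fit edges for the cutter.

```bash
python3 - <<'E'
from h import *
t=load('t2');im=cv2.cvtColor(t['pixels'],cv2.COLOR_BGR2HSV)
for c0 in (283,300,352,358): print(c0,'rows182-226 S,V', [(int(a),int(b)) for a,b in im[182:226,c0-1:c0+2,1:].mean(1)])
for r in (190,200,207,222): print(r,'L',im[r,270:284,1].tolist(),'R',im[r,354:372,1].tolist())
E
```

```text
283 rows182-226 S,V [(49, 165), (53, 159), (65, 148), (88, 141), (106, 137), (115, 130), (111, 110), (106, 86), (96, 80), (106, 94), (106, 107), (106, 109), (110, 112), (114, 123), (116, 145), (114, 160), (115, 162), (116, 162), (114, 163), (114, 161), (112, 162), (112, 162), (113, 165), (112, 166), (112, 170), (113, 169), (112, 167), (109, 165), (105, 159), (91, 152), (82, 146), (80, 146), (85, 142), (93, 144), (104, 143), (108, 148), (105, 155), (95, 161), (70, 164), (42, 165), (33, 163), (39, 158), (59, 147), (73, 124)]
300 rows182-226 S,V [(55, 152), (57, 150), (61, 144), (81, 141), (103, 138), (110, 135), (110, 122), (99, 101), (88, 87), (89, 92), (97, 104), (98, 111), (102, 115), (100, 125), (104, 144), (109, 156), (110, 159), (112, 159), (108, 160), (109, 162), (110, 164), (111, 166), (109, 166), (109, 165), (109, 167), (109, 167), (107, 162), (91, 156), (59, 155), (42, 159), (41, 165), (40, 164), (39, 167), (39, 166), (41, 164), (41, 155), (46, 134), (65, 119), (55, 131), (36, 151), (26, 163), (32, 163), (47, 151), (64, 130)]
352 rows182-226 S,V [(54, 159), (51, 156), (54, 15
[... 899 characters left out ...]
(114, 142), (113, 141), (115, 139), (115, 137), (113, 136), (115, 135), (117, 135), (116, 136), (114, 137)]
190 L [55, 53, 55, 55, 51, 55, 56, 67, 86, 105, 96, 116, 95, 97] R [58, 49, 47, 49, 44, 46, 48, 55, 70, 86, 84, 62, 57, 54, 53, 53, 54, 55]
200 L [49, 54, 58, 54, 53, 54, 68, 90, 110, 116, 114, 114, 112, 114] R [107, 110, 112, 114, 112, 111, 111, 108, 111, 98, 73, 59, 56, 53, 54, 53, 55, 52]
207 L [55, 56, 56, 55, 55, 56, 74, 97, 114, 113, 116, 112, 114, 115] R [111, 108, 112, 112, 109, 112, 113, 108, 110, 95, 71, 56, 52, 56, 52, 53, 54, 54]
222 L [54, 55, 54, 57, 54, 61, 56, 43, 34, 36, 37, 34, 35, 33] R [112, 117, 117, 113, 117, 116, 113, 115, 109, 88, 65, 56, 56, 52, 53, 54, 52, 55]
```

```bash
python3 - <<'E'
from h import *
t=load('t2');P=lambda u,v,z:plane(t,(u,v),z)
F=np.array([P(283,184.8,.075),P(300,185.0,.075),P(352,187.0,.075),P(358,187.0,.075)]);print(F.round(4))
L=P(276.5,204,.024);R=P(363.6,204,.024);print(L,R)
k=np.polyfit(F[:,1],F[:,0],1);yaw=-np.arctan(k[0]);print('yaw',np.degrees(yaw),'len',np.linalg.norm(L-R))
im=cv2.cvtColor(t['pixels'],cv2.COLOR_BGR2HSV)
print('front',[[(int(a),int(b)) for a,b in im[222:234,c-1:c+2,1:].mean(1)] for c in (345,358)])
M=(L+R)/2;ex=np.array([np.cos(yaw),np.sin(yaw)]);ey=np.array([-ex[1],ex[0]])
f=np.array([np.polyval(k,M[1]),M[1]]);o=f-ex*.068;print('origin est',o)
for b in blobs(t['pixels'],(22,36,120),(50,140,255),(278,205,328,219)):
    c=b[3][:,0].astype(float);q=np.array([P(*p,.040)[:2]-o for p in c]);x=q@ex;y=q@ey;print('off',b[0],x.min().round(4),x.max().round(4),y.min().round(4),y.max().round(4))
for p in ((314,213),):print(P(*p,.043))
print('stop plate',[(p,(P(*p,.075)[:2]-o)@ey) for p in ((343,193),(364.,191))])
E
```

```text
[[ 0.6223  0.1586  0.075 ]
 [ 0.6216  0.1055  0.075 ]
 [ 0.615  -0.0564  0.075 ]
 [ 0.615  -0.0751  0.075 ]]
[0.56850277 0.18369687 0.024     ] [ 0.56830789 -0.09556334  0.024     ]
yaw -1.951025529581652 len 0.2792602788202879
front [[(114, 140), (112, 139), (111, 139), (111, 133), (104, 121), (82, 109), (61, 111), (53, 130), (53, 145), (53, 153), (54, 153), (55, 154)], [(115, 135), (117, 135), (116, 136), (114, 137), (114, 129), (91, 110), (61, 102), (52, 115), (52, 138), (52, 152), (53, 155), (53, 155)]]
origin est [0.55089301 0.04638185]
off 59.5 -0.0272 -0.0041 0.0059 0.035
off 52.5 -0.0315 -0.0055 0.0471 0.0731
off 45.5 -0.0326 -0.007 0.0816 0.1111
[0.53729017 0.06253391 0.043     ]
stop plate [((343, 193), np.float64(-0.073156559421092)), ((364.0, 191), np.float64(-0.1380934129430804))]
```

```bash
python3 inch.py '-0.05 0 0 0 0 2;-0.05 0.02 0 0 0 0;-0.05 0.03 0 0 0 0;-0.03 0.05 0 0 0 0;0 0.05 0 0 0 0;0 0.02 0 0 0 0;0 0 0 0 0 0' && python3 - <<'E'
from h import *
togo([.580,.193,.046],88.1)
E
```

```text
clock: 5.72
eef_pos: [0.5729, 0.1929, 0.16]
ee_rot: [-180.0, 0.1, 88.0]
contact_force: [-0.3, -0.7, -3.1]
finger_gap: 0.246
finger_force: 39.9
now [0.5729 0.1929 0.16  ] [-1.7999e+02  6.0000e-02  8.7960e+01] shift(now axes) [0.0004 0.0071 0.114 ] shift(goal axes) [0.0003 0.0071 0.114 ] rotvec [-0.01  0.06 -0.14] F [-0.3 -0.7 -3.1]
```

```bash
python3 inch.py '0 0.007 0.03 0 0 0;0 0 0.04 0 0 0;0 0 0.02 0 0 0;0 0 0.014 0 0 0;0 0 0.01 0 0 0;0 0 0 0 0 0' && python3 - <<'E'
from h import *
s=save('side','s3');t=save('top','t3')
m=np.zeros((600,800,3),np.uint8);m[:300]=cv2.resize(t['pixels'][170:245,260:460],(800,300),interpolation=2);m[300:]=cv2.resize(s['pixels'][165:270,210:490],(800,300),interpolation=2)
cv2.imwrite('pics/m3.png',m)
togo([.580,.193,.046],88.1)
E
```

```text
clock: 6.48
eef_pos: [0.5789, 0.1936, 0.0466]
ee_rot: [-180.0, 0.0, 88.0]
contact_force: [1.3, 0.6, -1.1]
finger_gap: 0.25
finger_force: 39.9
now [0.5794 0.1938 0.0474] [ 1.7994e+02 -3.0000e-02  8.7980e+01] shift(now axes) [-0.0007  0.0006  0.0014] shift(goal axes) [-0.0007  0.0006  0.0014] rotvec [ 0.06 -0.03 -0.12] F [-0.1 -0.1 -2. ]
```

View pics/m3.png

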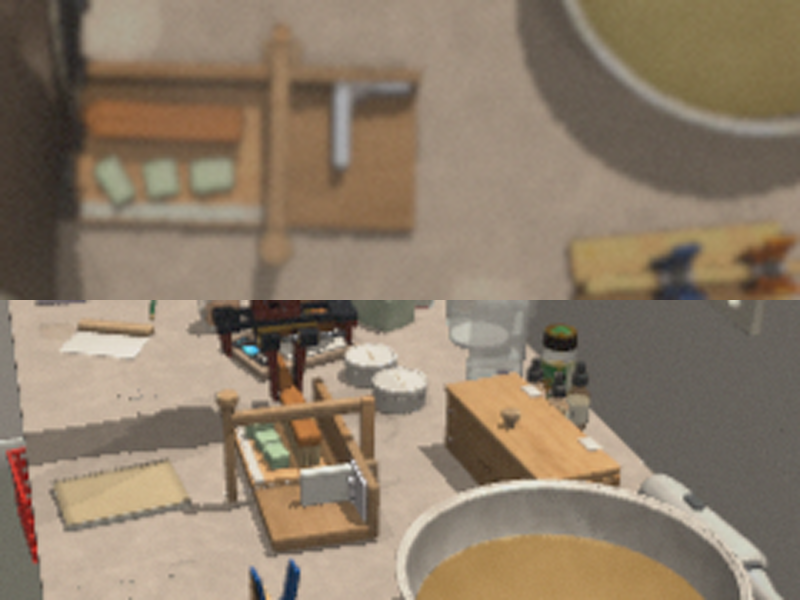

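The brush stands on the bed behind all three offcuts, and its head (92–243) covers their span (97–235). I'll sweep to the front.

```bash
python3 inch.py '0 -0.01 0.001 0 0 0;0 -0.01 0 0 0 0;0 -0.01 0 0 0 0;0 -0.01 0 0 0 0;0 -0.01 0 0 0 0;0 -0.01 0 0 0 0;0 -0.01 0 0 0 0;0 -0.01 0 0 0 0;0 -0.01 0 0 0 0' && python3 inch.py '0 -0.01 0 0 0 0;0 -0.01 0 0 0 0;0 0 0 0 0 0;0 0 0 0 0 0' && python3 - <<'E'
from h import *
s=save('side','s4');t=save('top','t4')
for n,c,b in(('t',t,(270,190,335,260)),('s',s,(225,180,345,260))):
    for o in blobs(c['pixels'],(22,36,60),(55,140,255),b,8): print(n,o[0],o[1].round(1),plane(c,o[1],.015).round(3))
E
```

```text
clock: 7.7
eef_pos: [0.4884, 0.1968, 0.0457]
ee_rot: [180.0, -0.0, 88.0]
contact_force: [-0.4, 0.3, -2.0]
finger_gap: 0.251
finger_force: 39.9
clock: 8.2
eef_pos: [0.4693, 0.1976, 0.0458]
ee_rot: [180.0, -0.0, 88.0]
contact_force: [0.3, -0.1, -2.1]
finger_gap: 0.249
finger_force: 39.9
t 106.5 [293.5 244.9] [0.438 0.128 0.015]
t 32.0 [312.  243.2] [0.443 0.069 0.015]
s 144.5 [277.9 223.1] [0.441 0.101 0.015]
```

```bash
python3 inch.py '0 0 -0.03 0 0 0;0 0 -0.05 0 0 0;0.03 0 0 0 0 0;0.05 -0.02 0 0 0 0;0.05 -0.02 0 0 0 0;0.042 -0.015 0 0 0 0;0 0 0.05 0 0 0;0 0 0.03 0 0 0;0 0 0.015 0 0 0;0 0 0 0 0 0' && python3 - <<'E'
from h import *
togo([.42,.37,.0206],88)
t=save('top','t5')
for o in blobs(t['pixels'],(22,36,60),(55,140,255),(270,195,335,260),8): print(o[0],o[1].round(1),plane(t,o[1],.015).round(3))
E
```

```text
clock: 9.55
eef_pos: [0.4201, 0.3708, 0.0301]
ee_rot: [-180.0, 0.1, 87.9]
contact_force: [-0.0, -0.2, -1.1]
finger_gap: 0.247
finger_force: 39.9
now [0.4201 0.3708 0.0301] [-1.7996e+02  7.0000e-02  8.7940e+01] shift(now axes) [-0.0008 -0.0001  0.0095] shift(goal axes) [-0.0008 -0.0001  0.0095] rotvec [-0.04  0.07 -0.06] F [-0.  -0.2 -1.1]
136.5 [294.2 243.7] [0.442 0.126 0.015]
70.5 [312.1 241.7] [0.448 0.069 0.015]
```

```bash
python3 inch.py '0 0 0.009 0 0 0;0 0 0.001 0 0 0;0 0 0 0 0 0' && python3 inch.py '0 0 0 0 0 0;0 0 0 0 0 0;0 0 0 0 0 0;0 0 0 0 0 0;0 0 -0.02 0 0 0;0 0 -0.06 0 0 0;0 0 -0.06 0 0 0;0 0 -0.06 0 0 0;0 0 0 0 0 0' 1.0 && python3 - <<'E'
from h import *
t=load('top0');s=load('side0')
H=cv2.cvtColor(t['pixels'],cv2.COLOR_BGR2HSV)
b=blobs(t['pixels'],(90,60,20),(130,255,255),(410,228,445,255),4);print([(o[0],o[1].round(1)) for o in b])
for o in b[:1]: print(plane(t,o[1],.115).round(3))
# rail base, yellow wood
for o in blobs(t['pixels'],(14,110,100),(24,255,255),(395,222,470,260),20): print('rail',o[0],o[1].round(1),o[2],[plane(t,p,.014)[:2].round(3).tolist() for p in cv2.boxPoints(o[2])])
togo([.43,-.2,.25],90)
E
```

```text
clock: 9.98
eef_pos: [0.4202, 0.3715, 0.021]
ee_rot: [180.0, -0.0, 88.0]
contact_force: [0.2, -0.6, -2.2]
finger_gap: 0.246
finger_force: 39.9
clock: 11.1
eef_pos: [0.4222, 0.3729, 0.2255]
ee_rot: [179.7, -0.4, 88.0]
contact_force: [0.6, 0.4, -0.7]
finger_gap: 0.999
finger_force: 0.0
[(4.0, array([431.5, 243.5]))]
[ 0.438 -0.289  0.115]
rail 610.0 [427.1 241.1] ((431.2187805175781, 239.66700744628906), (23.148496627807617, 55.319923400878906), 84.64418029785156) [[0.484, -0.22], [0.5, -0.395], [0.427, -0.399], [0.41, -0.225]]
now [0.4222 0.3729 0.2255] [179.71  -0.41  87.96] shift(now axes) [-0.5721  0.0283 -0.0285] shift(goal axes) [-0.5729  0.0078 -0.0245] rotvec [ 0.3  -0.41 -2.04] F [ 0.6  0.4 -0.7]
```

```bash
python3 inch.py '-0.06 0 -0.02 0 0 -3;-0.06 0 -0.025 0 0 -4;-0.06 0 0 0 0 0;-0.06 0 0 0 0 0;-0.06 0 0 0 0 0;-0.06 0 0 0 0 0;-0.06 0 0 0 0 0;-0.06 0 0 0 0 0;-0.06 0 0 0 0 0;-0.03 0 0 0 0 0' && python3 inch.py '0 0 0 0 0 0;0 0 0 0 0 0' && python3 - <<'E'
from h import *
save('wrist','w6')
E
```

```text
clock: 12.35
eef_pos: [0.4571, -0.197, 0.2637]
ee_rot: [-179.9, 0.1, 94.8]
contact_force: [-0.7, 0.5, -0.6]
finger_gap: 0.996
finger_force: 0.0
clock: 12.6
eef_pos: [0.4577, -0.193, 0.2636]
ee_rot: [-179.9, -0.0, 95.0]
contact_force: [0.0, 0.5, 1.0]
finger_gap: 1.0
finger_force: 0.0
```

View pics/w6.png

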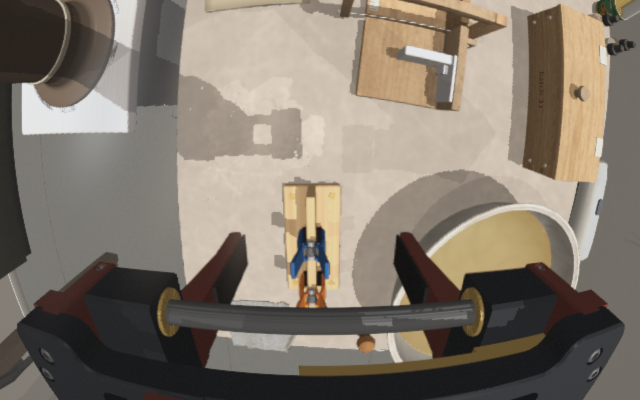

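The wrist view shows the blue clamp at (311,250) on the board (around column 311), the orange one behind it at (313,292), and the stop's block and plate at (405–455,50–100).

```bash
python3 inch.py '-0.05 0 0.02 0 0 0;0 0 0 0 0 0;0 0 0 0 0 0' && python3 - <<'E'
from h import *
c=save('wrist','w7');a=load('w6')
m=np.zeros((600,800,3),np.uint8)
m[:300,:400]=cv2.resize(a['pixels'][180:285,255:395],(400,300),interpolation=2);m[:300,400:]=cv2.resize(c['pixels'][180:310,235:408],(400,300),interpolation=2)
m[300:,:400]=cv2.resize(a['pixels'][20:125,340:480],(400,300),interpolation=2);m[300:,400:]=cv2.resize(c['pixels'][0:105,340:480],(400,300),interpolation=2)
cv2.imwrite('pics/m7.png',m)
for n,w in(('w6',a),('w7',c)):
  for o in blobs(w['pixels'],(100,110,40),(125,255,255),(270,190,350,310),10): k=o[3][:,0];print(n,o[0],o[1].round(1),k.min(0),k.max(0))
print(bot.get_state()['eef_pos'])
E
```

```text
clock: 13.02
eef_pos: [0.4624, -0.2425, 0.2442]
ee_rot: [-180.0, -0.0, 95.0]
contact_force: [0.8, 0.3, 0.5]
finger_gap: 1.001
finger_force: 0.0
w6 251.5 [298.2 256.5] [291 230] [306 277]
w6 216.5 [322.3 256.3] [315 230] [328 277]
w7 333.5 [295.2 224.8] [287 200] [304 245]
w7 263.5 [321.9 224. ] [314 200] [328 245]
[ 0.46270989 -0.24212873  0.24448233]
```

View pics/m7.png

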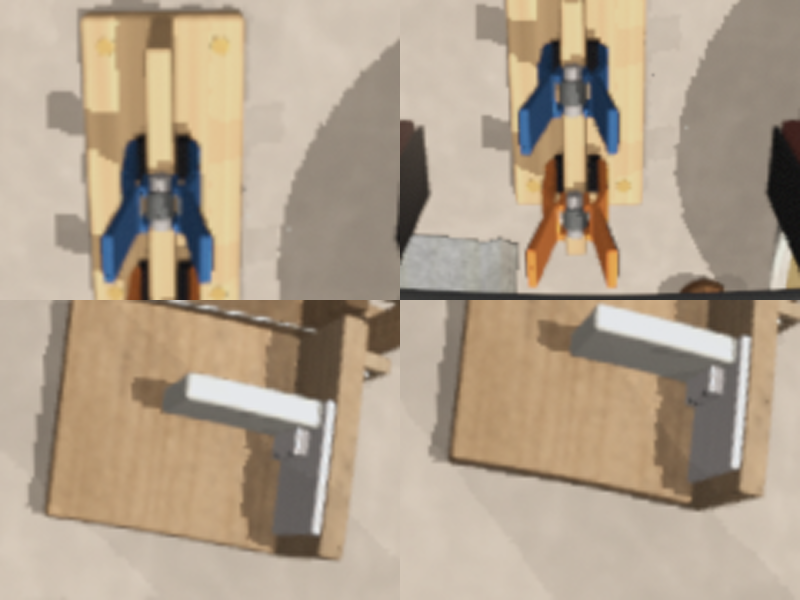

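The magnified views show the clamp's handle tops at w6 (293.5,278)/(326,278) and w7 (289.5,246)/(327,246), the pin at w6 (311,251) and w7 (309.4,220.3), and the plate's bright top edge ending at w6 (451,101.6)/(456,55.7) and w7 (458,58.5)/(460.8,13.3).

```bash
python3 - <<'E'
from h import *
a=load('w6');c=load('w7');t=load('top0')
f=lambda p,q:tri(ray(a,p,True),ray(c,q,True))
for n,p,q in (('hl',(293.5,278),(289.5,246)),('hr',(326,278),(327.1,246)),('pin',(311,251),(309.4,220.3)),('plate-y',(451,101.6),(458,58.5)),('plate+y',(455.9,55.7),(460.8,13.3))):
    P,e=f(p,q);print(n,P.round(4),np.round(e,4),'top px',proj(t,P).round(1))
for z,n,p,q in ((.13,'hl',(293.5,278),(289.5,246)),(.13,'hr',(326,278),(327.1,246)),(.078,'pin',(311,251),(309.4,220.3)),(.075,'pl-',(451,101.6),(458,58.5)),(.075,'pl+',(455.9,55.7),(460.8,13.3))):
    print(n,z,plane(a,p,z,True).round(4),plane(c,q,z,True).round(4))
# rail board / base edges yaw in w7 and w6
E
```

```text
hl [ 0.4365 -0.3004  0.126 ] [0.0001 0.0001] top px [436.2 243.9]
hr [ 0.4736 -0.2972  0.1255] [0.0005 0.0005] top px [434.7 231.3]
pin [ 0.4541 -0.2928  0.069 ] [0.0001 0.0001] top px [429.4 239. ]
plate-y [ 0.6026 -0.087   0.0768] [0.0001 0.0001] top px [361.9 190.9]
plate+y [ 0.6057 -0.0289  0.0711] [0.0001 0.0001] top px [343.1 190.2]
hl 0.13 [ 0.4367 -0.2979  0.13  ] [ 0.4367 -0.2985  0.13  ]
hr 0.13 [ 0.4727 -0.2945  0.13  ] [ 0.4738 -0.295   0.13  ]
pin 0.078 [ 0.4541 -0.2883  0.078 ] [ 0.454  -0.2893  0.078 ]
pl- 0.075 [ 0.6033 -0.0868  0.075 ] [ 0.6034 -0.0865  0.075 ]
pl+ 0.075 [ 0.6041 -0.0298  0.075 ] [ 0.6038 -0.0305  0.075 ]
```

```bash
python3 - <<'E'
from h import *
togo([.4545,-.288,.096],95.3)
t=load('top0');print([plane(t,(429,201),z)[0].round(3) for z in (.1,.15,.2)])
E
```

```text
now [ 0.4627 -0.2421  0.2445] [ 1.7999e+02 -5.0000e-02  9.5080e+01] shift(now axes) [-0.0451 -0.0123  0.1484] shift(goal axes) [-0.0449 -0.0124  0.1485] rotvec [ 0.01 -0.05 -0.22] F [-0.8 -0.7  0.8]
[np.float64(0.568), np.float64(0.561), np.float64(0.554)]
```

```bash
python3 inch.py '-0.045 -0.012 0 0 0 0;0 0 0.04 0 0 0;0 0 0 0 0 0;0 0 0 0 0 0' && python3 - <<'E'
from h import *
togo([.4545,-.288,.096],95.3)
w=save('wrist','w8');cv2.imwrite('pics/w8c.png',cv2.resize(w['pixels'][120:320,160:480],(800,500),interpolation=2))
for p in ([.4545,-.288,.130],[.4545,-.288,.078],[.4366,-.298,.13],[.4733,-.295,.13]):print(proj(w,p,True).round(1))
E
```

```text
clock: 13.58
eef_pos: [0.4551, -0.2887, 0.2055]
ee_rot: [180.0, -0.0, 95.1]
contact_force: [0.1, -0.3, -0.4]
finger_gap: 1.0
finger_force: 0.0
now [ 0.4551 -0.2887  0.2055] [ 1.7995e+02 -1.0000e-02  9.5080e+01] shift(now axes) [ 0.0007 -0.0006  0.1095] shift(goal axes) [ 0.0007 -0.0006  0.1095] rotvec [ 0.05 -0.01 -0.22] F [ 0.1 -0.3 -0.4]
[319.4 206.4]
[319.6 189.5]
[296.6 216. ]
[341.5 216.3]
```

View pics/w8c.png

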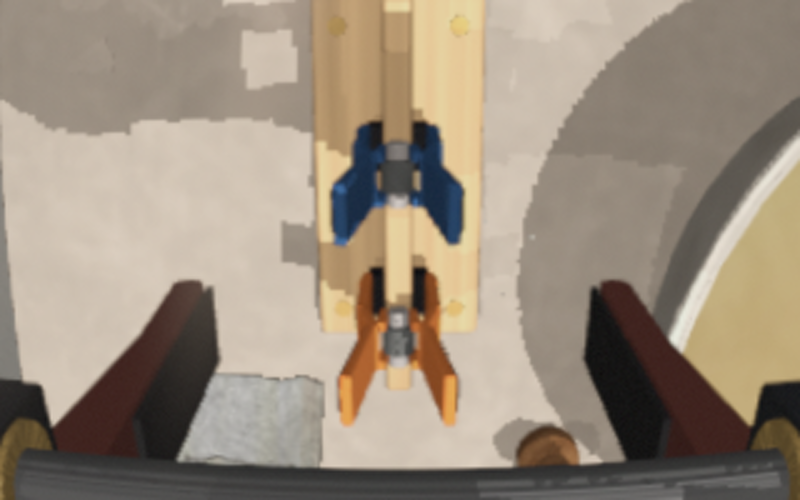

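The crop shows the blue pin at (319.2,190) and handle tops at (296.4,217)/(341,217), as predicted, centred between the open fingers. Now I descend and squeeze.

```bash
python3 inch.py '0 -0.0005 0.04 0 0 0;0 0 0.04 0 0 0;0 0 0.02 0 0 0;0 0 0.0095 0 0 0;0 0 0 0 0 0' && python3 inch.py '0 0 0 0 0 0;0 0 0 0 0 0;0 0 0 0 0 0;0 0 0 0 0 0;0 0 0 0 0 0;0 0 0 0 0 0;0 0 0 0 0 0;0 0 0 0 0 0' 0 40
```

```text
clock: 14.25
eef_pos: [0.4544, -0.2895, 0.0955]
ee_rot: [180.0, 0.0, 95.0]
contact_force: [0.4, 0.1, 0.7]
finger_gap: 0.999
finger_force: 0.0
clock: 15.25
eef_pos: [0.4546, -0.2906, 0.0964]
ee_rot: [179.9, 0.1, 95.0]
contact_force: [-1.3, 0.4, 13.6]
finger_gap: 0.265
finger_force: 40.0
```

```bash
python3 inch.py '0 0 -0.01 0 0 0;0 0 -0.03 0 0 0;0 0 -0.05 0 0 0;0 0 -0.06 0 0 0;0 0 0 0 0 7;0.04 0.05 0 0 0 0;0.04 0.05 0 0 0 0;0.03 0.04 0 0 0 0;0 0 0 0 0 0;0 0 0 0 0 0' && python3 - <<'E'
from h import *
w=save('wrist','w9');togo([.6,-.17,.25],88.1)
cv2.imwrite('pics/w9c.png',cv2.resize(w['pixels'][0:300,200:600],(800,600),interpolation=2))
E
```

```text
clock: 16.5
eef_pos: [0.5943, -0.1872, 0.2448]
ee_rot: [-179.9, 0.1, 87.9]
contact_force: [-0.8, -0.7, -0.6]
finger_gap: 0.268
finger_force: 40.0
now [ 0.5939 -0.1878  0.2451] [-1.7996e+02  3.0000e-02  8.7860e+01] shift(now axes) [ 0.018   0.0054 -0.0049] shift(goal axes) [ 0.018   0.0055 -0.0049] rotvec [-0.04  0.03 -0.24] F [-0.7  0.2 -0.4]
```

View pics/w9c.png

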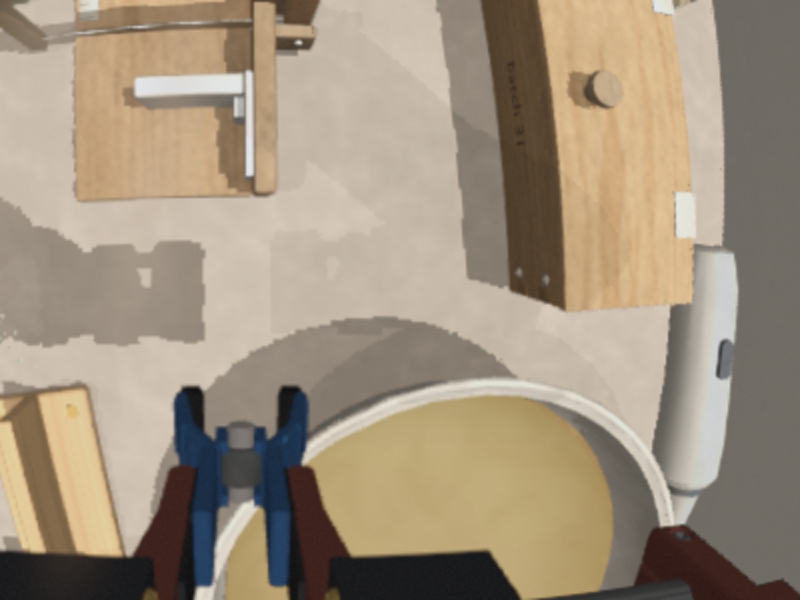

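The crop shows the clamp squeezed open in the fingers (pin at (320,222), jaw tips at about (301,198) and (340,198)). The plate's top edge runs from (324.5,36) to (325,88), with the fence's top face right of it up to about x=337.

```bash
python3 - <<'E'
from h import *
w=load('w9');g=w['pixels'].astype(float)
for r in (50,60,70,80): print(r,[tuple(int(v) for v in g[r,x,[0,2]]) for x in range(318,342)])
print('col325 rows',[tuple(int(v) for v in g[r,325,[0,2]]) for r in range(80,100)])
st=bot.get_state();T=Ro.from_euler('xyz',st['ee_rot'],degrees=True)
for d in ([0,0,.021],[.0025,0,.021],[.0025,0,.073],[.0025,.0135,.073],[.0025,-.0135,.073]): p=st['eef_pos']+T.apply(d);print(d,p.round(4),proj(w,p,True).round(1))
for e in ((323,70),(338,70),(323,50),(338,50),(325,36),(325,88)): print(e,plane(w,e,.075,True).round(4))
E
```

```text
50 [(205, 206), (178, 186), (172, 182), (164, 173), (139, 148), (203, 212), (220, 225), (215, 221), (168, 179), (109, 156), (117, 178), (121, 183), (123, 185), (124, 188), (126, 189), (127, 188), (127, 187), (127, 186), (126, 184), (128, 178), (147, 181), (168, 196), (171, 198), (171, 199)]
60 [(90, 98), (91, 97), (91, 97), (90, 96), (117, 125), (200, 209), (220, 225), (216, 222), (174, 185), (114, 156), (123, 181), (127, 186), (126, 186), (123, 183), (120, 180), (119, 176), (116, 173), (118, 174), (120, 176), (123, 174), (138, 173), (167, 196), (169, 197), (168, 196)]
70 [(81, 133), (85, 136), (87, 138), (86, 134), (121, 142), (210, 217), (228, 228), (224, 225), (185, 192), (113, 151), (119, 176), (124, 182), (123, 181), (123, 182), (123, 182), (125, 184), (127, 185), (126, 184), (123, 181), (126, 178), (146, 181), (168, 196), (172, 199), (170, 199)]
80 [(85, 139), (88, 143), (91, 146), (89, 139), (120, 141), (212, 216), (229, 228), (226, 226), (191, 197), (118, 158), (130, 189), (134, 195), (134, 196), (135, 197), (137, 199), (139, 201), (141, 203), (143, 204), (141, 203), (134, 194), (146, 184), (162, 192), (168, 196), (168, 196)]
col325 rows [(226, 226), (226, 226), (226, 226), (227, 226), (226, 226), (227, 226), (223, 223), (198, 204), (113, 123), (78, 97), (75, 109), (71, 115), (71, 118), (71, 119), (73, 122), (80, 132), (98, 154), (131, 176), (161, 192), (175, 204)]
[0, 0, 0.021] [ 0.5939 -0.1878  0.2241] [319.5 235. ]
[0.0025, 0, 0.021] [ 0.594  -0.1853  0.2241] [319.5 231.4]
[0.0025, 0, 0.073] [ 0.594  -0.1854  0.1721] [319.7 206. ]
[0.0025, 0.0135, 0.073] [ 0.6075 -0.1859  0.1721] [336.6 206. ]
[0.0025, -0.0135, 0.073] [ 0.5805 -0.1848  0.1721] [302.9 206. ]
(323, 70) [ 0.6013 -0.0678  0.075 ]
(338, 70) [ 0.6171 -0.0682  0.075 ]
(323, 50) [ 0.6021 -0.0458  0.075 ]
(338, 50) [ 0.6179 -0.0462  0.075 ]
(325, 36) [ 0.6048 -0.0302  0.075 ]
(325, 88) [ 0.6027 -0.0873  0.075 ]
```

```bash
python3 inch.py '0.04 0 0 0 0 -0.2;0.04 0.005 0 0 0 0;0.034 0.005 0.02 0 0 0;0 0 0.02 0 0 0;0 0 0 0 0 0;0 0 0 0 0 0' && python3 - <<'E'
from h import *
togo([.6083,-.0728,.118],88.1)
w=save('wrist','w10');s=save('side','s10')
m=np.zeros((600,800,3),np.uint8);m[:,:460]=cv2.resize(w['pixels'][90:290,243:396],(460,600),interpolation=2);m[:480,460:]=cv2.resize(s['pixels'][170:270,290:361],(340,480),interpolation=2)
cv2.imwrite('pics/m10.png',m)
for p in ([.6088,-.0703,.075],[.6008,-.0703,.075],[.6168,-.0703,.075]): print(proj(w,p,True).round(1),proj(s,p).round(1))
E
```

```text
clock: 17.3
eef_pos: [0.6086, -0.0752, 0.2058]
ee_rot: [180.0, 0.0, 88.0]
contact_force: [-0.4, 0.0, 0.2]
finger_gap: 0.264
finger_force: 40.0
now [ 0.6086 -0.0752  0.2058] [1.7995e+02 3.0000e-02 8.8000e+01] shift(now axes) [ 0.0024 -0.0005  0.0878] shift(goal axes) [ 0.0024 -0.0004  0.0878] rotvec [ 0.05  0.03 -0.1 ] F [-0.4  0.   0.2]
[320.1 184.4] [338.  226.2]
[311.9 184.6] [335.6 226.5]
[328.2 184.1] [340.4 225.8]
```

View pics/m10.png

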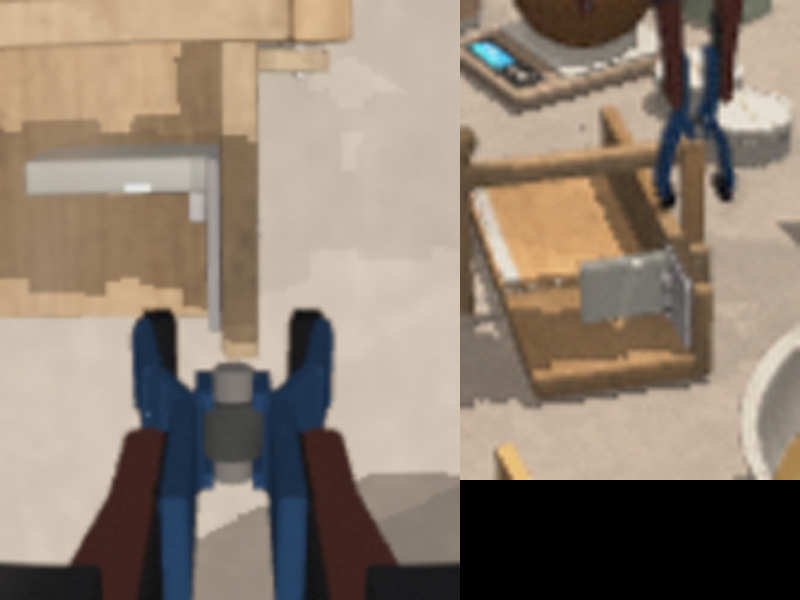

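The jaws' inner edges (centre column ≈320.7) are centred over plate plus fence (centre ≈320.3), and the side view shows the clamp upright above them. Now I descend slowly.

```bash
python3 inch.py '0.0025 -0.0003 0.02 0 0 0;0 0 0.02 0 0 0;0 0 0.01 0 0 0;0 0 0 0 0 0' && python3 inch.py '0 0 0.01 0 0 0;0 0 0.01 0 0 0;0 0 0.01 0 0 0;0 0 0.008 0 0 0;0 0 0 0 0 0;0 0 0 0 0 0' && python3 - <<'E'
from h import *
togo([.6083,-.0728,.118],88.1)
w=save('wrist','w11');s=save('side','s11');t=save('top','t11')
m=np.zeros((600,800,3),np.uint8);m[:,:400]=cv2.resize(w['pixels'][90:290,253:387],(400,600),interpolation=2);m[:400,400:]=cv2.resize(s['pixels'][190:260,295:365],(400,400),interpolation=2)
m[400:,400:]=cv2.resize(t['pixels'][180:280,180:380],(400,200),interpolation=2)
cv2.imwrite('pics/m11.png',m)
E
```

```text
clock: 17.9
eef_pos: [0.608, -0.0703, 0.1537]
ee_rot: [-179.9, 0.0, 88.2]
contact_force: [-0.0, 0.6, -0.8]
finger_gap: 0.266
finger_force: 40.0
clock: 18.65
eef_pos: [0.6088, -0.0705, 0.1171]
ee_rot: [180.0, 0.0, 88.2]
contact_force: [0.2, -0.2, 0.0]
finger_gap: 0.262
finger_force: 40.0
now [ 0.6088 -0.0705  0.1171] [1.7999e+02 1.0000e-02 8.8170e+01] shift(now axes) [-0.0023 -0.0004 -0.0009] shift(goal axes) [-0.0023 -0.0004 -0.0009] rotvec [0.01 0.01 0.07] F [ 0.2 -0.2  0. ]
```

View pics/m11.png

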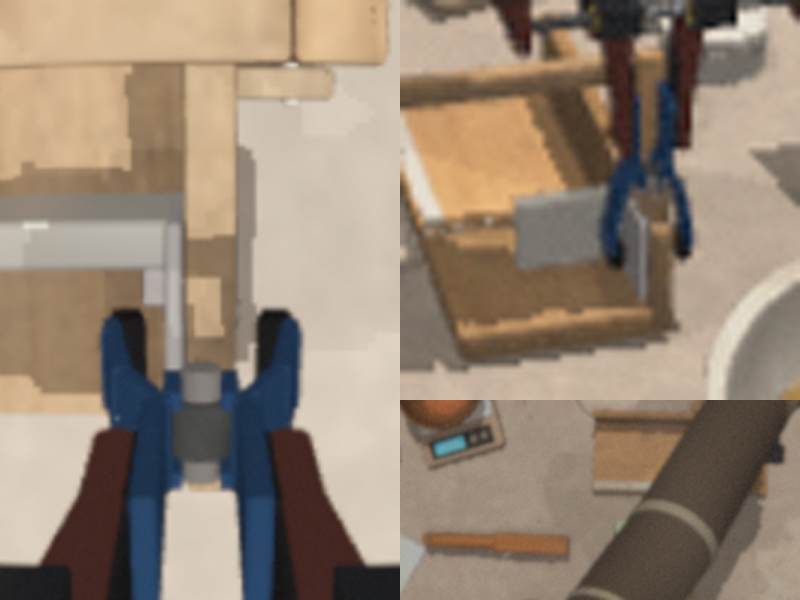

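The clamp is astride plate and fence, with about 20 and 22 px of clearance on its two sides and no contact force. A small shift of −2 mm along the fence centres it on the tab.

```bash
python3 inch.py '-0.0023 0 0 0 0 0;0 0 0 0 0 0;0 0 0 0 0 0;0 0 0 0 0 0' && python3 - <<'E'
from h import *
s=bot.get_state();print(s['contact_force'].round(2),s['finger_force'],s['finger_gap'],s['eef_pos'].round(4))
print(bot.close_job())
E
```

```text
clock: 19.3
eef_pos: [0.6086, -0.0726, 0.1169]
ee_rot: [-180.0, -0.0, 88.2]
contact_force: [0.0, -0.1, 0.2]
finger_gap: 0.262
finger_force: 40.0
[ 0.05 -0.13  0.2 ] 39.98394727706909 0.26196560250392725 [ 0.6086 -0.0726  0.1169]
the job is handed in; nothing more can be done
None
```

I handed the job in at 19.3 s: the three offcuts are swept off the bed onto the table, the brush lies on the table clear of the cutter, and the blue clamp is held squeezed open (40 N) astride plate and fence at the stop tab, with about 5 mm free on each side in the last picture and no contact force measured.

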